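# Zero the middle axis on the measuring microscope's digital readout

## Task

The part's edge is lined up in the measuring microscope, so zero the middle axis on the digital readout: with the fingertips lightly press the square key immediately to the right of the middle display to select that axis and let it come back up, then lightly press the wide bar key at the right end of the bottom row to set it to zero, and draw back clear. Press no other key, pick nothing up, and leave everything else on the bench as it stands.

Things in the scene. Friction and masses are not known exactly. Their poses are not given: they have to be found in the camera images.
- readout: fixed white three-axis digital readout, 300 mm wide (y), 230 deep (x). Origin: centre of its underside; x to its rear (away from the robot at yaw 0), y left, z up. From a 35 mm high front edge a grey key panel slopes up rearwards at 15 deg for 190 mm to a flat deck 84 mm high, 46 deep. Three dark display windows lie on its left, 44 mm apart up the slope
- panel_mid (a point): centre of the readout's sloping panel, 60 mm above the bench; x up the slope, y left, z out of the panel. Right of each display is a square select key, farther right a round key; nearest the front a row of three square keys and, at its right end, a wide bar. All ten keys are alike off-white, 10 mm proud; centres 44 to 50 mm apart up the slope, 53 or more sideways
- select_mid_top (a point): centre of the top face of the middle display's select key, a square cap 18 x 18 mm. Axes as panel_mid: the key moves along -z. It lies 26 mm up the slope from panel_mid and 45 mm to its right. Each key is sprung: 1.2 N to start, 3.5 N at 2 mm where it registers, 8 N fully down at 6 mm, and comes back up by itself; over 25 N damages it
- select_mid (a joint): travel of the middle display's select key. Joint: 0 = up, grows to 0.006 m fully down.
- zero_key_top (a point): centre of the top face of the zero-set key, a wide bar 44 mm (y) x 18 mm (x) at the right end of the bottom row; axes, spring and travel as select_mid_top. It lies 68 mm down the slope from panel_mid and 77.5 mm to its right
- zero_key (a joint): travel of the wide zero-set key. Joint: 0 = up, grows to 0.006 m fully down.
- select_top (a joint): Not to be pressed: the square 18 mm select key beside the top (farthest) display. Joint: 0 = up, grows to 0.006 m fully down.
- select_low (a joint): Not to be pressed: the square 18 mm select key beside the lowest (nearest) of the three displays. Joint: 0 = up, grows to 0.006 m fully down.
- side_top (a joint): Not to be pressed: the round 18 mm key at the far right, top line. Joint: 0 = up, grows to 0.006 m fully down.
- side_mid (a joint): Not to be pressed: the round 18 mm key at the far right, middle line (65 mm to the right of select_mid). Joint: 0 = up, grows to 0.006 m fully down.
- side_low (a joint): Not to be pressed: the round 18 mm key at the far right, lowest display line. Joint: 0 = up, grows to 0.006 m fully down.
- row_left (a joint): Not to be pressed: the square 18 mm key at the left end of the bottom row. Joint: 0 = up, grows to 0.006 m fully down.
- row_mid (a joint): Not to be pressed: the square 18 mm key, second from the left in the bottom row. Joint: 0 = up, grows to 0.006 m fully down.
- row_right (a joint): Not to be pressed: the square 18 mm key, third from the left in the bottom row (its centre is 86 mm to the left of the wide key's centre). Joint: 0 = up, grows to 0.006 m fully down.
- loupe: loose black stand magnifier, 38 mm across and 34 mm high, standing on the left half of the readout's rear deck; origin at the centre of its foot
- ring_gauge: loose plain steel ring, 60 mm outside, 34 mm bore, 22 mm high, lying on the bench just in front of the readout; origin at the centre of its underside
- mount: loose round black specimen mount, 30 mm across, 20 mm high, with a steel chip in its top, on the bench in front of the readout's left half; origin at the centre of its underside
- gauge_block: loose flat steel gauge block 35 x 30 x 9 mm, on the bench just to the right of the readout; origin at the centre of its underside
- plug_gauge: loose plug gauge lying on the bench just to the left of the readout: a 14 mm square aluminium handle 75 mm long with steel ends, 114 mm in all, along its x; origin under the middle of the handle
- joystick: black stage joystick box, fixed, 170 mm (x) x 110 mm (y), 55 mm high with a stick to 125 mm, out to one side of the readout (left or right); origin at the centre of its underside
- dimmer: grey ring-light dimmer box with a round dial on its front, fixed, 150 mm (x) x 110 mm (y) x 82 mm high, out to the other side of the readout; origin at the centre of its underside
Things that resemble listed ones, but are neither listed nor needed, are in the scene too. What is shaped like the loupe but orange is not meant. Several things look just like the plug_gauge: the one meant starts farthest to the robot's left.

How it is judged:
On the way, in this order (a step that is already met when the one before it is completed fails the run):
1. the middle display's select key is pressed in by at least 2 mm (value of joint select_mid above 0.002 m), for 0.05 s.
2. the select key has come back up (value of joint select_mid below 0.001 m), for 0.05 s.
3. the wide zero-set key is pressed in by at least 2 mm (value of joint zero_key above 0.002 m), for 0.05 s.
At the end, for the whole second after the job is handed in: All ten keys are up again (within 1 mm), and the loose things are at rest within 10 mm of where they began (value of joint each of select_top, select_low, side_top, side_mid, side_low, row_left, row_mid, row_right, select_mid, zero_key below 0.001 m and distance of each of loupe, ring_gauge, mount, gauge_block, plug_gauge from where it was at the start of the episode below 0.01 m and linear speed of each of loupe, ring_gauge, mount, gauge_block, plug_gauge below 0.02 m/s); the robot touches nothing.
It fails at once if a key other than the middle select key and the wide zero-set key is pressed in by more than 1.5 mm (value of joint any of select_top, select_low, side_top, side_mid, side_low, row_left, row_mid, row_right above 0.0015 m).
It fails at once if the zero-set key is down while the select key is down (value of joint each of select_mid, zero_key above 0.0015 m).
It fails at once if the readout is pressed harder than 25 N (contact force between any of the fingers, the arm and readout above 25 N).
It fails at once if a loose thing is moved or lifted by more than 10 mm (distance of any of loupe, ring_gauge, mount, gauge_block, plug_gauge from where it was at the start of the episode above 0.01 m).
It fails at once if the joystick box or the dimmer is touched with more than 2 N (contact force between any of the fingers, the arm and joystick above 2 N or contact force between any of the fingers, the arm and dimmer above 2 N).
It also fails if it takes over 35 s, if anything falls off the work surface, if the arm or the gripper's body presses on something with over 40 N, if the wrist force passes 120 N, or if a joint passes its speed limit or range.

## Robot

A 7-joint arm with a two-finger parallel gripper is mounted at the origin on the work surface. World frame = base frame: x ahead of the robot, y to its left, z up, the work surface at z = 0. Lengths are in m, angles in rad, forces in N, time in s.
With the tool pointing down it reaches from about 0.425 to 0.875 m from the base axis. Payload 4.7 kg.
Tool frame: the origin (TCP) lies at the very end of the fingers, on their centre line; the grasp point (between the pads) lies 19 mm behind it; z points along the fingers, y is the line along which they close (so a half turn about z gives the same grasp; the last joint's range is limited). The gripper opens to 87 mm and grips with 3 to 60 N. Pads are 19 mm wide; open, the fingers measure 117 mm over their backs; the gripper's body (75 mm by 190 mm) begins 51 mm behind the grasp point.
Start: joints at [1.337, 0.321, -0.07, 1.45, 0.023, 1.371, -0.057], TCP at [0.159, -0.63, 0.223] pointing down, gripper open.
Joint ranges: [-2.86, 2.86], [-0.3, 2.09], [-1.38, 1.24], [0.06, 2.45], [-1.56, 4.7], [0.09, 2.05], [-2.69, 2.69]. Speed limits (rad/s): [2.57, 2.57, 3.14, 3.14, 3.14, 3.14, 3.14].

## Interface

Orientations are given as a rotation vector (axis times angle).
In Python, from bench import sense, vision, ticket, nets gives the robot as it stands.
- The arm moves only by the tool step_arm, never from a script. Its argument "plan" is a list of rows, each a list of 5 numbers: the shift along the tool's x, y, z each as a share of 0.2 m, from -1 to 1, then the turn about the tool's z as a share of 120 degrees, from -1 to 1, then the gripper's target within -1 to 1 (fully open at 1, half-way at 0, shut at -1). In form: [[dx, dy, dz, turn, fingers], ...]. A call has exactly 8 rows; each row is the pose to reach, as a shift and turn from the pose commanded when the call began, along the tool's axes at that moment; what a row does not reach only later rows make up. A row lasts 1/8 s, in which the tool goes at most 62.5 mm and 10.7 degrees, less where a joint would pass 70% of its speed; a pose out of reach is approached as far as the arm can. A call with a number of a shift or a turn outside -1 to 1 is refused whole. A call with a gripper value outside its range is refused whole. The fingers move at their own pace and stop on an object; "grip_force" is the grip in N (left out, the last holds). Time passes only in rows, so rows that repeat a pose let the fingers close, or fill a call up. It gives the time, the measured TCP pose, the force, the opening and the grip force at its end, in the units of the state.
- sense(): the state, without advancing time (a new reading comes with each control period).
- vision.grab_frame(name): name is "side" or "top"; returns a dict with "pixels" (420x560x3 uint8, red, green, blue), "range_z" (420x560 float32, m along the optical axis (not along the pixel's ray), 0 where there is no reading), "camera_matrix" (3x3 intrinsics, pixels), "cam_to_world" (4x4, takes a point from camera to world coordinates). Camera axes: x right, y down, z forward; pixel columns grow to the right and rows downward; lengths in m; the calibration is good to about 2 mm. A picture is of the moment at which its call begins.
- ticket.close_job(): hands the job in; it is judged then, once.
Trained networks look in the newest picture that a camera, given by its name, has taken for a name from the list of things; names that differ only in an ending like _2 or _b are one class to them, and where a whole thing is asked for, a point or a joint stands for the part that bears it (a point fixed in the world has none). Each returns a list of dicts, best first, with "score" (0 to 1); they miss things now and then, are a little off and sometimes report something else, mostly with a low value. They report only what shows in the picture. A call takes as long as a camera call. They do not tell look-alikes from the thing itself.
- nets.look_for(camera, query): "position" ([x, y, z] in m, in world coordinates, good to about 4 mm: the middle of the surface that is visible of it).
- nets.pinpoint(camera, query): "position" ([x, y, z] in m, in world coordinates, good to about 4 mm: a listed point, or the origin of a listed thing).
The state is a dict: "time_s": time; "joints": joint angles; "qd": joint speeds; "joint_torque": joint torques, N m; "tool_pos": TCP position; "orientation": TCP orientation; "ft_force": force on the tool from outside, world axes, zero at the start; "ft_torque": the same for the moment, N m; "opening": finger opening in m; "finger_force": force on a finger pad.
Only numpy, scipy, OpenCV 4.12 (cv2) and the standard library are available. Lean on these libraries where they do the work, as an engineer would, in place of code of your own. Each camera call takes 0.05 s, during which the arm holds its last target. There are 200 camera calls.

## Working session

There is one attempt and no reset: what is moved stays moved. The work goes in short steps, Python scripts to look and compute and a tool call to move; the robot and the scene stay as the last step left them, time stands still between calls to the robot, and variables do not carry over. Pictures are saved under pics/ and viewed, at most 10 in all, crops included, and the job is handed in when it is done.

Besides the shell and the picture viewer there is one more tool, called after ">>>" as name(argument=value, ...), one argument or row to a line, values as JSON. step_arm: Moves the arm, as the interface text tells. Its arguments: {"type":"object","properties":{"plan":{"type":"array","items":{"type":"array","items":{"type":"number"}}},"grip_force":{"type":"number"}},"required":["plan"]}

```bash
mkdir -p pics; cat > h.py <<'E'
import numpy as np, cv2
from bench import sense, vision, ticket, nets
def save(name,fn):
    f=vision.grab_frame(name); cv2.imwrite('pics/'+fn,f['pixels'][:,:,::-1]); np.savez('pics/'+fn+'.npz',**f); return f
def cloud(f):
    K=f['camera_matrix'];T=f['cam_to_world'];z=f['range_z']
    v,u=np.mgrid[:z.shape[0],:z.shape[1]]
    p=np.stack([(u-K[0,2])/K[0,0]*z,(v-K[1,2])/K[1,1]*z,z],-1)
    P=p@T[:3,:3].T+T[:3,3]; P[z==0]=np.nan; return P
E
python3 - <<'E'
from h import *
for c in('top','side'):
    f=save(c,c+'1.png')
    for q in('readout','panel_mid','select_mid_top','zero_key_top','joystick','dimmer'):
        print(c,q,[(np.round(d['position'],3).tolist(),round(d['score'],2)) for d in nets.pinpoint(c,q)[:3]])
s=sense();print(s['tool_pos'],s['orientation'],s['ft_force'],s['time_s'])
E
```

```text
top readout [([0.635, 0.022, -0.002], 0.84)]
top panel_mid [([0.611, 0.021, 0.063], 0.55)]
top select_mid_top [([0.642, -0.028, 0.077], 0.4)]
top zero_key_top [([0.558, -0.07, 0.05], 0.65)]
top joystick [([0.517, 0.444, 0.003], 0.58)]
top dimmer [([0.576, -0.429, 0.001], 0.98)]
side readout [([0.632, 0.022, 0.002], 0.63)]
side panel_mid [([0.609, 0.019, 0.057], 0.76)]
side select_mid_top [([0.642, -0.02, 0.077], 0.59)]
side zero_key_top [([0.557, -0.07, 0.05], 0.61), ([0.478, 0.084, 0.001], 0.41)]
side joystick [([0.515, 0.443, -0.001], 0.59)]
side dimmer [([0.579, -0.425, -0.001], 0.72), ([0.638, 0.209, -0.001], 0.67), ([0.557, -0.07, 0.05], 0.23)]
[ 0.159368   -0.63018328  0.22261277] [ 3.11738664e+00  3.88120503e-01 -8.12291532e-05] [-0.68763003 -0.22001217  0.1233017 ] 0.7
```

View pics/top1.png

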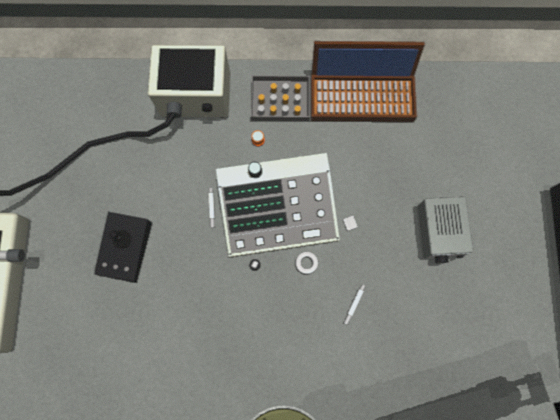

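View pics/side1.png

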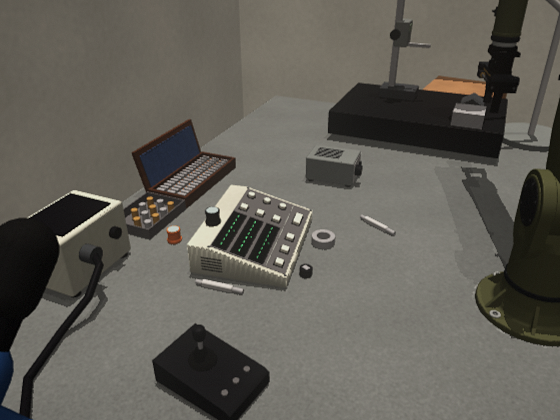

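The top view shows the readout around (278,205). The square select keys run down at (292,184), (294,201) and (297,217), the round keys at (316,181), (318,197) and (321,213). The bottom row is (240,244), (260,241), (280,238), with the bar at (311,233). The middle key of the select column, (294,201), fits the description, and so does the wide bar at (311,233). I'll fit the layout to the key blobs and confirm in a crop.

```bash
cat > fit.py <<'E'
from h import *
from scipy.optimize import least_squares
f=dict(np.load('pics/top1.png.npz')); K=f['camera_matrix'];T=f['cam_to_world']
px={'sm':(294,201),'sdm':(318,197),'zero':(311,233),'rr':(280,238)}
lay={'sm':(26,-45),'sdm':(26,-110),'zero':(-68,-77.5),'rr':(-68,8.5)}
g=cv2.cvtColor(f['pixels'],cv2.COLOR_RGB2GRAY).astype(float)
c={}
for k,(u,v) in px.items():
    r=8 if k!='zero' else 13
    w=g[v-7:v+8,u-r:u+r+1]; m=np.clip(w-(0.5*np.percentile(w,50)+0.5*w.max()),0,25)
    n,l,st,ce=cv2.connectedComponentsWithStats((m>0).astype(np.uint8)); i=l[7,r]
    m=m*(l==i) if i else m
    yy,xx=np.mgrid[v-7:v+8,u-r:u+r+1]; c[k]=np.array([(xx*m).sum(),(yy*m).sum()])/m.sum()
def world(p,x,y,h=10):
    X,Y,yaw=p; a=np.radians(15); x,y,h=x/1e3,y/1e3,h/1e3
    lx=x*np.cos(a)-h*np.sin(a); z=.060+x*np.sin(a)+h*np.cos(a)
    return np.array([X+lx*np.cos(yaw)-y*np.sin(yaw),Y+lx*np.sin(yaw)+y*np.cos(yaw),z])
def proj(P):
    q=T[:3,:3].T@(P-T[:3,3]); return (K@q/q[2])[:2]
s=least_squares(lambda p:np.concatenate([proj(world(p,*lay[k]))-c[k] for k in c]),[.61,.02,0.1],x_scale=[.01,.01,.1])
print(c,'\npanel_mid',s.x,'res px',s.fun.round(2))
for k in lay: print(k,world(s.x,*lay[k]).round(4))
Pc=cloud(f)
for k in c: u,v=c[k].round().astype(int); print(k,'depth pt',Pc[v,u].round(4))
cv2.imwrite('pics/crop.png',cv2.resize(f['pixels'][145:285,190:370,::-1],None,fx=4,fy=4,interpolation=cv2.INTER_CUBIC))
E
python3 fit.py
```

```text
{'sm': array([294.05695364, 200.09271523]), 'sdm': array([318.21974249, 196.472103  ]), 'zero': array([311.1445061 , 233.13651498]), 'rr': array([279.08385482, 237.88986233])} 
panel_mid [0.61186036 0.01863582 0.15927238] res px [-0.02 -0.09 -0.01  0.03 -0.04  0.06  0.08  0.  ]
sm [ 0.6412 -0.0222  0.0764]
sdm [ 0.6515 -0.0864  0.0764]
zero [ 0.5567 -0.0687  0.0521]
rr [0.5431 0.0162 0.0521]
sm depth pt [ 0.6413 -0.0221  0.0761]
sdm depth pt [ 0.6526 -0.0858  0.0775]
zero depth pt [ 0.5575 -0.0685  0.051 ]
rr depth pt [0.5428 0.0166 0.0522]
```

View pics/crop.png

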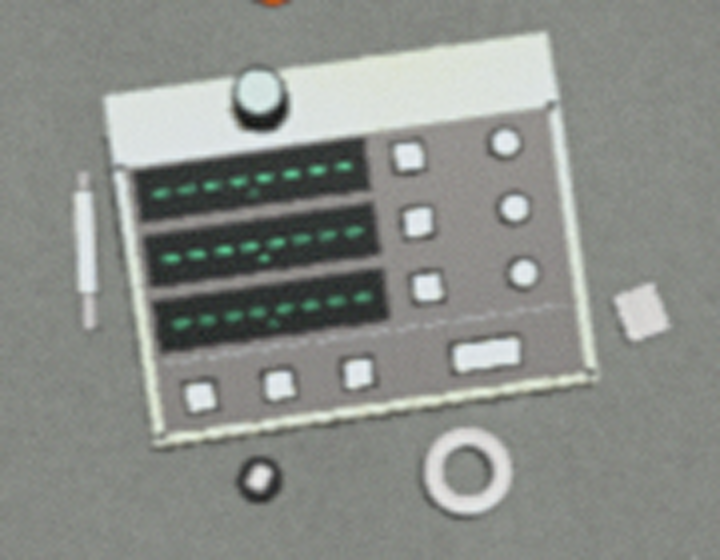

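The crop confirms both targets: the middle select key at (418,221) and the wide bar at (486,354). The fit residual is under 0.1 px and depth agrees within about 1 mm. Next I close the fingers, turn to the readout's yaw (5° about tool z) and travel high.

>>> step_arm(
  plan=[
    [0.12,-0.1,0,0.02,-1],
    [0.3,-0.23,0,0.042,-1],
    [0.45,-0.35,0,0.042,-1],
    [0.6,-0.46,0,0.042,-1],
    [0.75,-0.57,0,0.042,-1],
    [0.88,-0.68,0,0.042,-1],
    [1,-0.76,0,0.042,-1],
    [1,-0.76,0,0.042,-1],
  ],
  grip_force=5,
)

```text
time_s: 1.7
tool_pos: [0.3182, -0.4318, 0.223]
orientation: [3.131, 0.258, 0.001]
ft_force: [-1.1, -0.4, -0.2]
opening: 0.015
finger_force: 0.0
```

>>> step_arm(
  plan=[
    [0.14,-0.13,0,0,-1],
    [0.28,-0.26,0,0,-1],
    [0.42,-0.39,0,0,-1],
    [0.56,-0.52,0,0,-1],
    [0.7,-0.65,0,0,-1],
    [0.84,-0.78,0,0,-1],
    [0.97,-0.88,0,0,-1],
    [0.97,-0.88,0,0,-1],
  ],
)

```text
time_s: 2.7
tool_pos: [0.4809, -0.2276, 0.2227]
orientation: [-3.131, -0.257, -0.001]
ft_force: [-1.1, 0.3, -0.6]
opening: 0.0005
finger_force: 0.0
```

>>> step_arm(
  plan=[
    [0.14,-0.13,0,0,-1],
    [0.28,-0.26,0,0,-1],
    [0.42,-0.39,0.05,0,-1],
    [0.56,-0.52,0.1,0,-1],
    [0.7,-0.65,0.15,0,-1],
    [0.84,-0.78,0.2,0,-1],
    [0.95,-0.88,0.25,0,-1],
    [0.95,-0.88,0.25,0,-1],
  ],
)

```text
time_s: 3.7
tool_pos: [0.6391, -0.0246, 0.171]
orientation: [-3.13, -0.254, 0.003]
ft_force: [-0.1, 0.5, -0.1]
opening: 0.0004
finger_force: 0.0
```

```bash
cat > rem.py <<'E'
import sys; from h import *
from scipy.spatial.transform import Rotation as R
s=sense(); t=np.array(eval(sys.argv[1])); M=R.from_rotvec(s['orientation']).as_matrix()
print('pos',np.round(s['tool_pos'],4),'F',np.round(s['ft_force'],2),'open',s['opening'],'t',s['time_s'],'tool z',M[:,2].round(3),'x',M[:,0].round(3))
print('share to target',(M.T@(t-s['tool_pos'])/.2).round(4))
E
python3 rem.py [.6412,-.0222,.0784]
```

```text
pos [ 0.6391 -0.0246  0.171 ] F [-0.08  0.54 -0.06] open 0.00044955814165780926 t 3.7 tool z [-0.002  0.001 -1.   ] x [ 0.987  0.161 -0.002]
share to target [ 0.0133 -0.0095  0.4631]
```

>>> step_arm(
  plan=[
    [0.01,-0.01,0.06,0,-1],
    [0.01,-0.01,0.12,0,-1],
    [0.01,-0.01,0.18,0,-1],
    [0.01,-0.01,0.24,0,-1],
    [0.01,-0.01,0.3,0,-1],
    [0.01,-0.01,0.35,0,-1],
    [0.01,-0.01,0.38,0,-1],
    [0.01,-0.01,0.38,0,-1],
  ],
)

```text
time_s: 4.7
tool_pos: [0.6405, -0.0228, 0.096]
orientation: [-3.131, -0.251, 0.001]
ft_force: [-0.3, 0.5, 0.2]
opening: 0.0005
finger_force: 0.0
```

```bash
python3 rem.py [.6412,-.0222,.0784]; python3 - <<'E'
from h import *
f=save('side','s2.png'); cv2.imwrite('pics/s2c.png',cv2.resize(f['pixels'][150:300,180:340,::-1],None,fx=4,fy=4,interpolation=cv2.INTER_CUBIC))
E
```

```text
pos [ 0.6405 -0.0228  0.096 ] F [-0.27  0.46  0.23] open 0.0005034945249112993 t 4.7 tool z [-0.001  0.    -1.   ] x [ 0.987  0.159 -0.001]
share to target [ 0.0039 -0.0023  0.0882]
```

View pics/s2c.png

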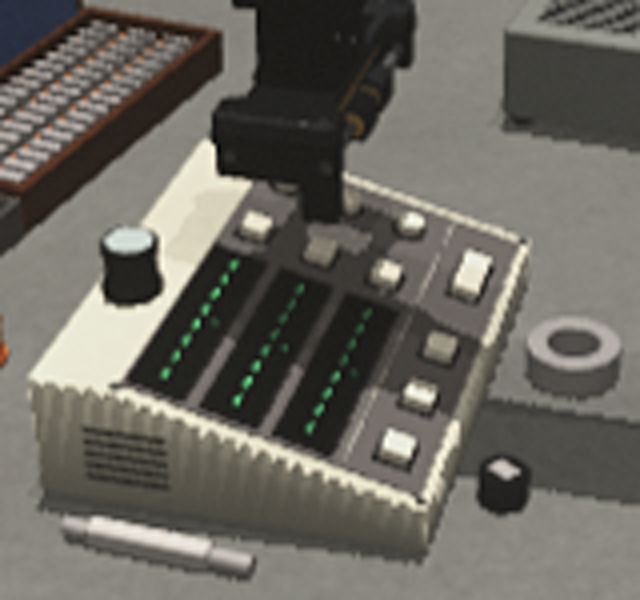

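The crop shows the closed fingertips at (322,215), right above the middle select key at (320,250). I descend gently and read the force.

>>> step_arm(
  plan=[
    [0.003,-0.002,0.03,0,-1],
    [0.003,-0.002,0.055,0,-1],
    [0.003,-0.002,0.07,0,-1],
    [0.003,-0.002,0.08,0,-1],
    [0.003,-0.002,0.088,0,-1],
    [0.003,-0.002,0.094,0,-1],
    [0.003,-0.002,0.1,0,-1],
    [0.003,-0.002,0.1,0,-1],
  ],
)

```text
time_s: 5.75
tool_pos: [0.6417, -0.0223, 0.077]
orientation: [3.131, 0.251, 0.002]
ft_force: [-1.7, -1.0, 3.4]
opening: 0.0004
finger_force: 1.4
```

```bash
python3 rem.py [.6412,-.0222,.0755]
```

```text
pos [ 0.6417 -0.0223  0.077 ] F [-1.66 -0.99  3.35] open 0.00044855518494310245 t 5.75 tool z [ 0.001 -0.    -1.   ] x [0.987 0.159 0.001]
share to target [-0.0024 -0.0009  0.0077]
```

Contact is made with about 3.3 N on the key. I push 2.6 mm further, hold, then retreat in a separate call.

>>> step_arm(
  plan=[
    [0,0,0.004,0,-1],
    [0,0,0.008,0,-1],
    [0,0,0.011,0,-1],
    [0,0,0.013,0,-1],
    [0,0,0.013,0,-1],
    [0,0,0.013,0,-1],
    [0,0,0.013,0,-1],
    [0,0,0.013,0,-1],
  ],
)

```text
time_s: 6.75
tool_pos: [0.6422, -0.0222, 0.0747]
orientation: [3.131, 0.251, 0.003]
ft_force: [1.0, 0.2, 5.9]
opening: 0.0002
finger_force: 2.8
```

Force 5.9 N at about 4 mm travel: registered. Lift, then over to the zero key.

>>> step_arm(
  plan=[
    [0,0,-0.05,0,-1],
    [0,0,-0.15,0,-1],
    [0,0,-0.25,0,-1],
    [-0.12,0.04,-0.25,0,-1],
    [-0.24,0.08,-0.25,0,-1],
    [-0.36,0.12,-0.25,0,-1],
    [-0.46,0.16,-0.25,0,-1],
    [-0.46,0.16,-0.25,0,-1],
  ],
)

```text
time_s: 7.75
tool_pos: [0.5549, -0.07, 0.125]
orientation: [3.13, 0.247, 0.0]
ft_force: [-0.1, 0.3, 0.8]
opening: 0.0005
finger_force: 0.0
```

```bash
python3 rem.py [.5567,-.0687,.0544]; python3 - <<'E'
from h import *
for q in('select_mid_top','zero_key_top'): print(q,[(np.round(d['position'],3),round(d['score'],2)) for d in (save('top','t3.png') and nets.pinpoint('top',q))[:2]])
E
```

```text
pos [ 0.5549 -0.07    0.125 ] F [-0.12  0.25  0.81] open 0.0005291224114092601 t 7.75 tool z [ 0.    -0.002 -1.   ] x [0.988 0.157 0.   ]
share to target [ 0.0097 -0.0054  0.3531]
select_mid_top [(array([ 0.643, -0.026,  0.077]), 0.43)]
zero_key_top []
```

>>> step_arm(
  plan=[
    [0.008,-0.004,0.06,0,-1],
    [0.008,-0.004,0.12,0,-1],
    [0.008,-0.004,0.18,0,-1],
    [0.008,-0.004,0.23,0,-1],
    [0.008,-0.004,0.27,0,-1],
    [0.008,-0.004,0.3,0,-1],
    [0.008,-0.004,0.31,0,-1],
    [0.008,-0.004,0.31,0,-1],
  ],
)

```text
time_s: 8.95
tool_pos: [0.5571, -0.0675, 0.062]
orientation: [3.131, 0.251, 0.0]
ft_force: [-1.1, 0.5, 0.3]
opening: 0.0005
finger_force: 0.0
```

```bash
python3 rem.py [.5567,-.0687,.0544]; python3 - <<'E'
from h import *
f=save('side','s4.png'); cv2.imwrite('pics/s4c.png',cv2.resize(f['pixels'][150:300,180:340,::-1],None,fx=4,fy=4,interpolation=cv2.INTER_CUBIC))
E
```

```text
pos [ 0.5571 -0.0675  0.062 ] F [-1.13  0.51  0.27] open 0.0004987757450301165 t 8.95 tool z [ 0. -0. -1.] x [0.987 0.159 0.   ]
share to target [-0.003   0.0054  0.0382]
```

View pics/s4c.png

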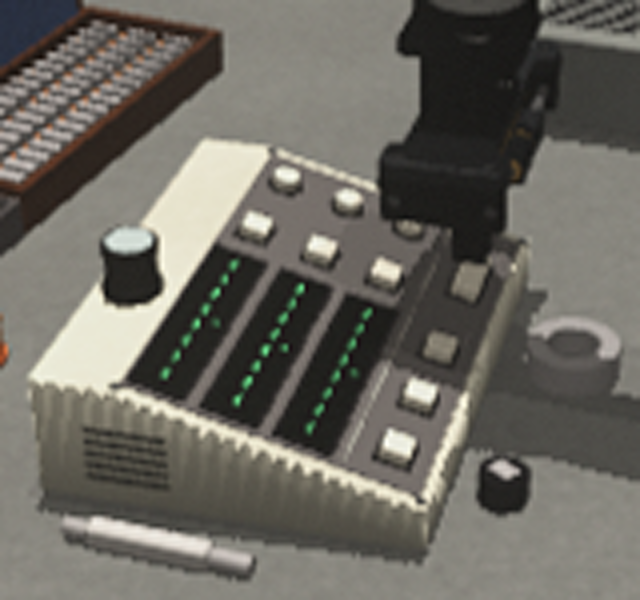

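The fingertips at (475,255) are over the bar at (472,278), and the select key at (320,250) is up again. Now press about 4 mm past contact.

>>> step_arm(
  plan=[
    [-0.003,0.005,0.02,0,-1],
    [-0.003,0.005,0.034,0,-1],
    [-0.003,0.005,0.042,0,-1],
    [-0.003,0.005,0.048,0,-1],
    [-0.003,0.005,0.053,0,-1],
    [-0.003,0.005,0.057,0,-1],
    [-0.003,0.005,0.057,0,-1],
    [-0.003,0.005,0.057,0,-1],
  ],
)

```text
time_s: 10.0
tool_pos: [0.5571, -0.0687, 0.0509]
orientation: [3.131, 0.251, 0.002]
ft_force: [1.8, 0.5, 5.0]
opening: 0.0003
finger_force: 2.5
```

5 N at about 3.3 mm. A touch more for margin, then withdraw straight up.

>>> step_arm(
  plan=[
    [0,0,0.005,0,-1],
    [0,0,0.005,0,-1],
    [0,0,0.005,0,-1],
    [0,0,-0.1,0,-1],
    [0,0,-0.3,0,-1],
    [0,0,-0.5,0,-1],
    [0,0,-0.7,0,-1],
    [0,0,-0.7,0,-1],
  ],
)

```text
time_s: 11.0
tool_pos: [0.558, -0.0685, 0.1931]
orientation: [3.13, 0.251, 0.007]
ft_force: [0.2, -0.3, -0.6]
opening: 0.0004
finger_force: 0.0
```

>>> step_arm(
  plan=[
    [0,0,0,0,-1],
    [0,0,0,0,-1],
    [0,0,0,0,-1],
    [0,0,0,0,-1],
    [0,0,0,0,-1],
    [0,0,0,0,-1],
    [0,0,0,0,-1],
    [0,0,0,0,-1],
  ],
)

```text
time_s: 12.0
tool_pos: [0.5566, -0.0686, 0.1906]
orientation: [3.131, 0.251, 0.0]
ft_force: [-1.0, -0.1, 0.5]
opening: 0.0002
finger_force: 0.0
```

```bash
python3 - <<'E'
from h import *
f=save('side','s5.png'); cv2.imwrite('pics/s5c.png',cv2.resize(f['pixels'][150:300,180:340,::-1],None,fx=4,fy=4,interpolation=cv2.INTER_CUBIC))
E
```

```text
(no output)
```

View pics/s5c.png

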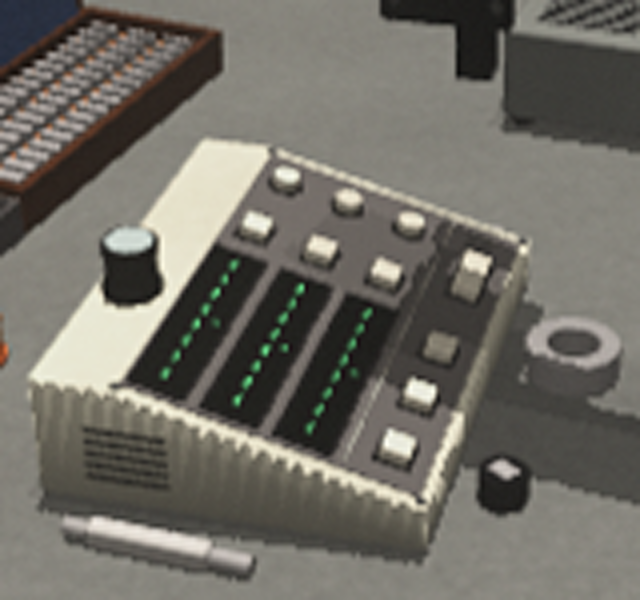

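All the keys are up, including the bar at (472,275). The loose things in view are where they started, and the gripper is well clear at (475,45).

```bash
python3 -c "
from bench import ticket; print(ticket.close_job())"
```

```text
the job is handed in; nothing more can be done
None
```

The job is handed in: the middle select key was pressed to about 4 mm at 5.9 N and came back up, the zero bar was then pressed to about 3.5 mm at 5 N, and the arm drew back clear at about 12 s; the hand-in returned no verdict.

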